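# Press a glued carton seam in the locking clamp and release it

### The arm

A 7-joint arm with a two-finger parallel gripper is mounted at the origin on a cart in front of the work surface, level with it; the furniture and walls round the work are solid. World frame = base frame: x ahead of the robot, y to its left, z up, the work surface at z = 0. Lengths are in mm, angles in rad, forces in N, time in s.
With the tool pointing down it reaches from about 400 to 875 mm from the base axis. Payload 6.5 kg.
Tool frame: the origin (TCP) lies where the fingers leave the gripper's body, on its centre line; the fingertips stand 73 mm ahead of it and the grasp point (between the pads) lies 54 mm ahead of it; z points along the fingers, y is the line along which they close (so a half turn about z gives the same grasp; the last joint's range is limited). The gripper opens to 85 mm and grips with 20 to 120 N. Pads are 22 mm wide; open, the fingers measure 114 mm over their backs; the gripper's body (76 mm by 85 mm) begins 54 mm behind the grasp point. The pads swing forward as they close: fully open they stand 13 mm farther back than shut.
Start: joints at [1.073, 0.536, -0.004, 1.538, 0.003, 1.067, -0.071], TCP at [272.026, -590.332, 303.89] pointing down, gripper open.
Joint ranges: [-2.7, 2.7], [-0.37, 2.16], [-1.27, 1.26], [0.24, 2.4], [-1.31, 4.45], [0.19, 1.91], [-2.76, 2.76]. Speed limits (rad/s): [2.39, 2.39, 3.14, 3.14, 3.14, 3.14, 3.14].

### API

Orientations are given as a 3x3 rotation matrix whose columns are the frame's x, y, z axes.
In Python, from bench import ctrl, snapshot gives the robot as it stands.
- The arm moves only by the shell command python3 -m jog 'ROWS' [OPENING] [FORCE]. ROWS is JSON, a list that holds one entry, the list of rows, each a list of 6 numbers: the shift along the tool's x, y, z in mm, then the turn, a rotation vector about the tool's x, y, z in rad. In form: [[[x, y, z, ax, ay, az], ...]]. A call has exactly 10 rows; each row shifts and turns the commanded pose from where the row before left it, along the tool's axes as they then stand; what a row does not reach is not made up. A row lasts 1/12 s, in which the tool goes at most 41.7 mm and 7.16 degrees, less where a joint would pass 70% of its speed; a pose out of reach is approached as far as the arm can. A call is refused whole if a number of a shift passes 41.7 or a number of a turn 0.125, either way. A call with a gripper value outside its range is refused whole. OPENING is the closure, from 0 (fully open) to 1 (shut), set as the call begins (- or left out, the last holds). The fingers move at their own pace and stop on an object; FORCE is the grip in N (left out, the last holds). Time passes only in rows, so rows that do not move let the fingers close, or fill a call up. It gives the time, the measured TCP pose, the force, the opening and the grip force at its end, in the units of the state.
- ctrl.get_state(): the state, without advancing time (a new reading comes with each control period).
- snapshot(name): name is "scene" or "top"; returns a dict with "frame" (400x640x3 uint8, red, green, blue), "camera_matrix" (3x3 intrinsics, pixels), "k1" (the pictures are not rectified: a ray, as slopes to the right and down, at radius r is drawn at 1 + k1 r^2 times it, then the intrinsics apply), "extrinsics" (4x4, takes a point from camera to world coordinates). Camera axes: x right, y down, z forward; pixel columns grow to the right and rows downward; lengths in mm; the calibration is good to about 2 mm. A picture is of the moment at which its call begins. There is no depth.
- ctrl.finish_job(): hands the job in; it is judged then, once.
The state is a dict: "clock": time; "qpos": joint angles; "joint_velocities": joint speeds; "tau": joint torques, N m; "ee_pos": TCP position; "ee_rot": TCP orientation; "wrist_force": force on the tool from outside, world axes, zero at the start; "torque": the same for the moment, N m; "width": finger opening in mm; "grip_force": force on a finger pad.
Only numpy, scipy, OpenCV 4.12 (cv2) and the standard library are available. Lean on these libraries where they do the work, as an engineer would, in place of code of your own. Each camera call takes 0.05 s, during which the arm holds its last target. There are 200 camera calls.

### The job

The white test-strip carton with the green front band has freshly glued sides and stands between the open jaws of one of the two bench clamps. Squeeze that clamp's two blue handles together until it snaps over centre and stays locked on the carton, let go and leave it locked with nothing touching it for three seconds, then pull its red-knobbed release lever towards the handles so that it springs open, and let go of the lever. Leave the empty clamp alone and leave the carton standing where it is.

Things in the scene. Friction and masses are not known exactly. Their poses are not given: they have to be found in the camera images.
- clamp_grip (a point): Clamp to use (carton in its jaws): locking pliers level on a grey base, 260 mm long. Fixed point midway between its two blue handles where to squeeze, 50 mm above the counter; x points to the jaws, y to the left handle, z up. Handles: bars 10 mm thick, 14 high, from 32 mm behind this point to 50 ahead, nothing below; here 57 mm over the outer faces when open, 30 locked.
- clamp_handle (a joint): Swing of the left handle, rad; the right one is geared to it and moves the same. 0 open, dead centre 0.136, locked on its stop at 0.15. Squeezing takes up to about 7 N on each handle; past dead centre they snap to the stop and stay; let go earlier, they spring open.
- clamp_release (a point): Centre of the same clamp's red lever ball, 26 mm thick, on an upright 10 mm stem; at rest 109 mm above the counter and 90 mm along x from clamp_grip. Pulled towards the handles (clamp's -x), it turns about a level axis 89 mm below. A steel crossbar, 70 mm wide across, lies 43 mm below; the carton, 105 mm high, starts 71 mm behind (+x).
- clamp_lever (a joint): Release lever angle in rad: 0 at rest (upright, weak return spring), stop at 0.32. Free play until about 0.22, then it pushes the locked handles back over dead centre, with about 5 to 8 N at the ball; they then spring open by themselves.
- carton_mid (a point): Centre of the white and green test-strip carton, half-way up: 62 x 62 mm, 105 mm high, loose, standing upright between the clamp's jaw pads, with about 7 mm of room on each side while they are open.
- spare: The empty clamp, built like the other but with nothing in its jaws; leave it alone. Origin on the counter below its lever, x to its jaws; its handles end 122 mm from there towards -x.

How it is judged (in metres and radians):
On the way, in this order (a step that is already met when the one before it is completed fails the run):
1. the clamp is locked on the carton with the fingers off it, for at least two seconds (value of joint clamp_handle above 0.142 rad and contact force between clamp and carton above 2 N and contact force between the fingers and clamp below 0.3 N), for 2 s.
2. the release lever is pulled while the clamp is still locked (value of joint clamp_lever above 0.12 rad and value of joint clamp_handle above 0.14 rad).
At the end, for the whole second after the job is handed in: The clamp's handles are open again (within 0.03 rad), its release lever has returned upright (within 0.06 rad), the jaws no longer press the carton, and the carton stands upright and still, within 20 mm of where it started (value of joint clamp_handle below 0.03 rad and value of joint clamp_lever below 0.06 rad and contact force between clamp and carton below 0.5 N and angle between carton_mid's own z axis and vertical below 0.15 rad and distance of carton_mid from where it was at the start of the episode below 0.02 m and linear speed of carton below 0.02 m/s); the robot touches nothing.
It fails at once if the robot pushes against the empty clamp (contact force between any of the fingers, the arm and spare above 2 N).
It fails at once if the carton is tipped (angle between carton_mid's own z axis and vertical above 0.35 rad).
It also fails if it takes over 48 s, if anything falls off the work surface, if the arm or the gripper's body presses on something with over 40 N, if the wrist force passes 120 N, or if a joint passes its speed limit or range.

## Working session

There is one attempt and no reset: what is moved stays moved. The work goes in short steps, Python scripts to look and compute and a shell command to move; the robot and the scene stay as the last step left them, time stands still between calls to the robot, and variables do not carry over. Pictures are saved under pics/ and viewed, at most 10 in all, crops included, and the job is handed in when it is done.

```bash
mkdir -p pics; ls; python3 - <<'E'
from bench import ctrl,snapshot
import cv2,numpy as np
for n in("scene","top"):
    s=snapshot(n);cv2.imwrite(f"pics/{n}0.png",s["frame"][:,:,::-1]);np.savez(f"{n}0.npz",**s)
    print(n,s["camera_matrix"].tolist(),s["k1"],np.round(s["extrinsics"],3).tolist())
print(ctrl.get_state())
E
```

```text
pics
scene [[377.14571355527636, 0.0, 320.2703432433975], [0.0, 377.14571355527636, 197.4949730428435], [0.0, 0.0, 1.0]] -0.027800450223842043 [[-0.859, -0.231, 0.456, 182.337], [-0.511, 0.378, -0.772, 331.366], [0.006, -0.896, -0.443, 469.713], [0.0, 0.0, 0.0, 1.0]]
top [[396.1052752626543, 0.0, 317.89818167164833], [0.0, 396.1052752626543, 200.98245382864775], [0.0, 0.0, 1.0]] -0.05432033426520867 [[0.012, -0.984, 0.175, 409.956], [-0.999, -0.017, -0.03, -306.826], [0.032, -0.175, -0.984, 945.586], [0.0, 0.0, 0.0, 1.0]]
{'clock': 0.1, 'qpos': array([ 1.0728309 ,  0.53708501, -0.0044462 ,  1.53876456,  0.00255642,
        1.06727578, -0.071191  ]), 'joint_velocities': array([-1.20840984e-03, -1.37609949e-03,  2.16594824e-03, -1.98668278e-03,
       -4.53598117e-04,  1.95221894e-04,  7.74424042e-05]), 'tau': array([ 3.41483516e-03, -5.84561205e+01,  1.05252855e+00, -2.59774125e+01,
        1.27934839e-02,  4.68485741e-03, -2.02179189e-05]), 'ee_pos': array([ 271.830353  , -589.93905996,  303.10781964]), 'ee_rot': array([[ 9.08200673e-01,  4.18534399e-01, -7.03172465e-04],
       [ 4.18534984e-01, -9.08199663e-01,  1.35588886e-03],
       [-7.11348652e-05, -1.52572145e-03, -9.99998834e-01]]), 'wrist_force': array([-0.2645409 ,  0.24838323,  0.02664747]), 'torque': array([-0.01517068,  0.0053696 , -0.02090528]), 'grip_force': 0.0, 'width': 85.41297468963245}
```

View pics/scene0.png

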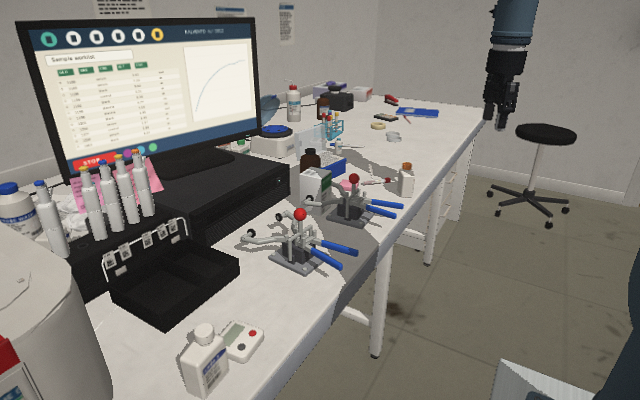

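View pics/top0.png

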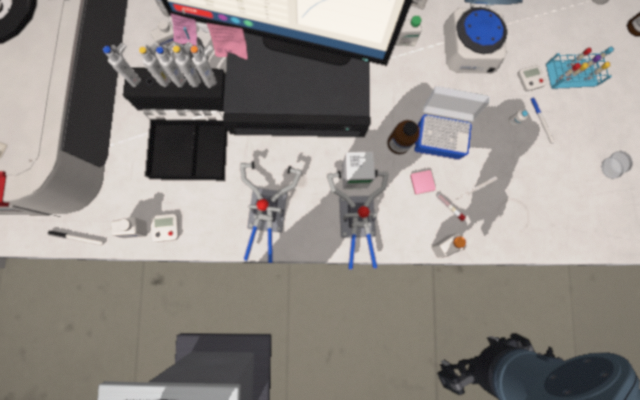

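Top view: the loaded clamp has its ball at about (363,212), its handles run down to about (352..375,267), and its carton is at (359,168). The spare's ball is at (263,206). In the scene view the loaded clamp's ball is at about (354,179), and the carton sits just behind it. Next I measure.

```bash
cat > h.py <<'E'
import cv2,numpy as np
def ray(s,uv):
    K=s["camera_matrix"];k=float(s["k1"]);E=s["extrinsics"]
    d=cv2.undistortPoints(np.array([[uv]],float),K,np.array([k,0,0,0,0]))[0,0]
    v=E[:3,:3]@np.array([d[0],d[1],1]);return E[:3,3],v/np.linalg.norm(v)
def plane(s,uv,z):
    o,v=ray(s,uv);return o+v*(z-o[2])/v[2]
def tri(a,b):
    (o,v),(p,w)=a,b
    t=np.linalg.lstsq(np.c_[v,-w],p-o,rcond=None)[0];A=o+v*t[0];B=p+w*t[1]
    return (A+B)/2,np.linalg.norm(A-B)
def blobs(s,col,box,amin=15):
    h=cv2.cvtColor(s["frame"],cv2.COLOR_RGB2HSV).astype(int);H,S,V=h[...,0],h[...,1],h[...,2]
    m=((H<8)|(H>172))&(S>150)&(V>80) if col=="red" else (H>100)&(H<125)&(S>140)&(V>70)
    b=np.zeros_like(m);x0,y0,x1,y1=box;b[y0:y1,x0:x1]=1
    n,L,st,c=cv2.connectedComponentsWithStats((m&b).astype(np.uint8))
    return [(c[i],st[i,4],np.argwhere(L==i)[:,::-1]) for i in range(1,n) if st[i,4]>=amin]
E
python3 - <<'E'
from h import *
S,T=np.load("scene0.npz"),np.load("top0.npz")
for bs,bt in(((340,165,370,195),(350,195,380,225)),((285,200,315,230),(245,190,280,220))):
    a=blobs(S,"red",bs);b=blobs(T,"red",bt)
    print([(x[0].round(1),x[1]) for x in a+b]);print(tri(ray(S,a[0][0]),ray(T,b[0][0])),plane(T,b[0][0],109))
for box in((335,215,390,280),(235,215,285,275)):
    for c,n,p in blobs(T,"blue",box):
        q=np.array([plane(T,u,57)[:2] for u in p.astype(float)])
        vx,vy,x0,y0=cv2.fitLine(q.astype(np.float32),cv2.DIST_L2,0,.01,.01).ravel();d=np.array([vx,vy]);d*=np.sign(vx)
        t=(q-[x0,y0])@d
        print(n,"mid",x0,y0,"dir",d,"ends",np.array([x0,y0])+t.min()*d,np.array([x0,y0])+t.max()*d)
E
```

```text
[(array([353.4, 178.1]), np.int32(76)), (array([363.1, 211.4]), np.int32(89))]
(array([ 538.62321288, -428.90812972,  109.01280414]), np.float64(1.230798344291583)) [ 538.05322076 -429.14308023  109.        ]
[(array([299.5, 213.8]), np.int32(125)), (array([262.1, 204.3]), np.int32(95))]
(array([ 550.40421859, -212.41767706,  109.09968685]), np.float64(1.4772891154381003)) [ 549.75622949 -212.76105729  109.        ]
80 mid 453.65048 -410.54248 dir [ 0.99434793 -0.10617033] ends [ 418.24867207 -406.76249372] [ 491.99249775 -414.63640421]
78 mid 455.8166 -454.94788 dir [0.98135984 0.19217913] ends [ 420.8635892  -461.79270174] [ 492.35339629 -447.79289425]
72 mid 471.81723 -183.11746 dir [ 0.9692521  -0.24606977] ends [ 436.92475403 -174.25910255] [ 506.74213689 -191.98405508]
77 mid 464.10672 -227.2341 dir [0.9987814  0.04935339] ends [ 431.31868443 -228.85427557] [ 502.5631746  -225.33382806]
```

```bash
python3 -m jog '[[[0,0,0,0,0,0.097],[0,0,0,0,0,0.097],[0,0,0,0,0,0.097],[0,0,0,0,0,0.097],[31,-25,10,0,0,0],[31,-25,10,0,0,0],[31,-25,10,0,0,0],[31,-25,10,0,0,0],[31,-25,10,0,0,0],[28,-24,10,0,0,0]]]' 0 20; cat > w.py <<'E'
import sys,numpy as np
from bench import ctrl
s=ctrl.get_state();R=s["ee_rot"];a=np.radians(2.5);t=np.array([float(v) for v in sys.argv[1:4]])
g=np.array([538.3-90*np.cos(a),-429-90*np.sin(a),0]);C=np.array([[np.cos(a),-np.sin(a),0],[np.sin(a),np.cos(a),0],[0,0,1]])
print("t",s["clock"],"tcp",s["ee_pos"].round(1),"in clamp",(C.T@(s["ee_pos"]-g)).round(1),"tool shift",(R.T@(g+C@t-s["ee_pos"])).round(1),"yaw",np.degrees(np.arctan2(R[1,0],R[0,0])).round(2),"tilt",R[:2,2].round(3),"F",s["wrist_force"].round(1),"w",s["width"].round(1),"grip",round(s["grip_force"],1))
E
python3 w.py 0 0 99
```

```text
clock: 0.93
ee_pos: [449.9, -431.4, 243.1]
ee_rot: [[0.999, 0.045, 0.0], [0.045, -0.999, 0.001], [0.0, -0.001, -1.0]]
wrist_force: [0.5, 0.2, -0.7]
width: 85.2
grip_force: 0.0Traceback (most recent call last):
  File "w.py", line 5, in <module>
    print("t",s["clock"],"tcp",s["ee_pos"].round(1),"in clamp",(C.T@(s["ee_pos"]-g)).round(1),"tool shift",(R.T@(g+C@t-s["ee_pos"])).round(1),"yaw",np.degrees(np.arctan2(R[1,0],R[0,0])).round(2),"tilt",R[:2,2].round(3),"F",s["wrist_force"].round(1),"w",s["width"].round(1),"grip",round(s["grip_force"],1))
                                                                                                                                                                                                                                                             ^^^^^^^^^^^^^^^^
AttributeError: 'float' object has no attribute 'round'
```

```bash
sed -i 's/s\["width"\].round(1)/round(s["width"],1)/' w.py; python3 -m jog '[[[-1.5,1.5,15,0,0,0],[0,0,15,0,0,0],[0,0,15,0,0,0],[0,0,15,0,0,0],[0,0,15,0,0,0],[0,0,15,0,0,0],[0,0,15,0,0,0],[0,0,15,0,0,0],[0,0,13,0,0,0],[0,0,10,0,0,0]]]' - -; python3 w.py 0 0 99; python3 - <<'E'
from bench import snapshot
import cv2,numpy as np
s=snapshot("scene");cv2.imwrite("pics/s1.png",cv2.resize(s["frame"][110:290,230:470,::-1],None,fx=3,fy=3))
E
```

```text
clock: 1.77
ee_pos: [446.4, -434.6, 99.3]
ee_rot: [[0.999, 0.044, -0.001], [0.044, -0.999, 0.001], [-0.001, -0.001, -1.0]]
wrist_force: [1.0, 0.0, -0.2]
width: 85.4
grip_force: 0.0
t 1.7667 tcp [ 446.4 -434.6   99.3] in clamp [-2.1 -1.5 99.3] tool shift [ 2.1 -1.5  0.3] yaw 2.51 tilt [-0.001  0.001] F [ 1.   0.  -0.2] w 85.4 grip 0.0
```

View pics/s1.png

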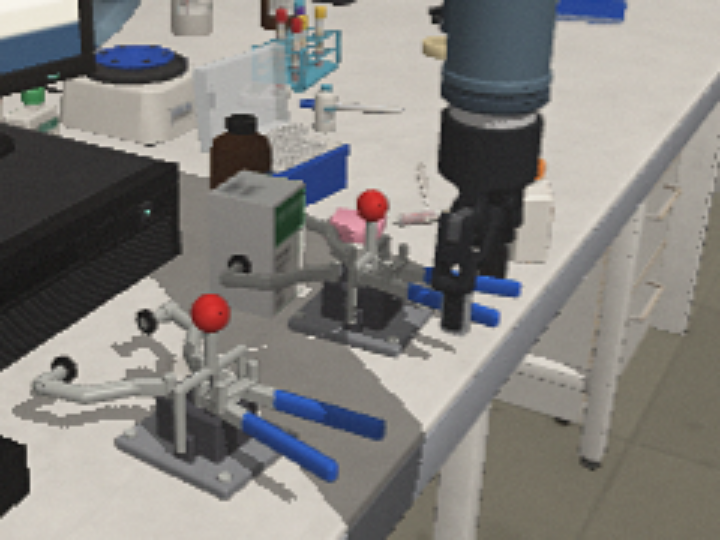

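The open fingers straddle both blue handles, with the near finger outside the left handle at crop (455,290). I'll centre and squeeze.

```bash
python3 -m jog '[[[2,-1.5,0,0,0,0],[0,0,0,0,0,0],[0,0,0,0,0,0],[0,0,0,0,0,0],[0,0,0,0,0,0],[0,0,0,0,0,0],[0,0,0,0,0,0],[0,0,0,0,0,0],[0,0,0,0,0,0],[0,0,0,0,0,0]]]' 0.75 25; python3 w.py 0 0 99
```

```text
clock: 2.65
ee_pos: [449.3, -434.0, 102.6]
ee_rot: [[0.999, 0.044, 0.001], [0.044, -0.999, -0.001], [0.001, 0.001, -1.0]]
wrist_force: [-1.6, 2.0, 6.5]
width: 28.0
grip_force: 27.1
t 2.65 tcp [ 449.3 -434.   102.6] in clamp [  0.9  -1.1 102.6] tool shift [-0.9 -1.1  3.6] yaw 2.51 tilt [ 0.001 -0.001] F [-1.6  2.   6.5] w 28.0 grip 27.1
```

```bash
python3 -m jog '[[[0,0,0,0,0,0],[0,0,0,0,0,0],[0,0,0,0,0,0],[0,0,0,0,0,0],[0,0,0,0,0,0],[0,0,0,0,0,0],[0,0,0,0,0,0],[0,0,0,0,0,0],[0,0,0,0,0,0],[0,0,0,0,0,0]]]' 0 25; python3 w.py 0 0 99
python3 -m jog '[[[0,0,-8,0,0,0],[0,0,-14,0,0,0],[0,0,-15,0,0,0],[0,0,-15,0,0,0],[0,0,-15,0,0,0],[0,0,-15,0,0,0],[0,0,-15,0,0,0],[0,0,-15,0,0,0],[0,0,-13,0,0,0],[0,0,-10,0,0,0]]]'; python3 w.py 0 0 99; python3 - <<'E'
from bench import snapshot
import cv2,numpy as np
s=snapshot("scene");cv2.imwrite("pics/s2.png",cv2.resize(s["frame"][110:290,230:470,::-1],None,fx=3,fy=3))
E
```

```text
clock: 3.48
ee_pos: [448.8, -433.4, 100.9]
ee_rot: [[0.999, 0.044, -0.0], [0.044, -0.999, 0.0], [-0.0, -0.0, -1.0]]
wrist_force: [0.1, -0.4, -0.0]
width: 85.4
grip_force: 0.0
t 3.4833 tcp [ 448.8 -433.4  100.9] in clamp [  0.4  -0.5 100.9] tool shift [-0.4 -0.5  1.9] yaw 2.51 tilt [-0.  0.] F [ 0.1 -0.4 -0. ] w 85.4 grip 0.0
clock: 4.32
ee_pos: [449.2, -433.8, 238.4]
ee_rot: [[0.999, 0.044, 0.002], [0.044, -0.999, -0.002], [0.002, 0.002, -1.0]]
wrist_force: [0.4, -0.3, 0.5]
width: 85.2
grip_force: 0.0
t 4.3167 tcp [ 449.2 -433.8  238.4] in clamp [  0.8  -0.9 238.4] tool shift [ -1.   -1.2 139.4] yaw 2.5 tilt [ 0.002 -0.002] F [ 0.4 -0.3  0.5] w 85.2 grip 0.0
```

View pics/s2.png

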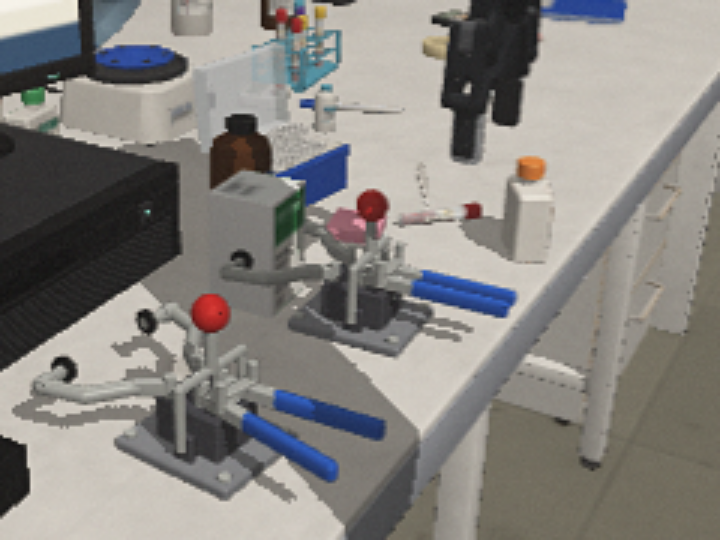

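The clamp is locked: both blue handles are close together at crop (465,290), and the jaws are on the carton. Next I close the fingers and move over the gap behind the ball, which also covers the wait.

```bash
python3 -m jog '[[[0,0,0,0,0,0],[0,0,0,0,0,0],[15,-0.8,0,0,0,0],[16,0,0,0,0,0],[16,0,0,0,0,0],[16,0,0,0,0,0],[16,0,0,0,0,0],[16,0,0,0,0,0],[16,0,0,0,0,0],[12,0,0,0,0,0]]]' 1 20
python3 -m jog '[[[0,0,0,0,0,0],[0,0,0,0,0,0],[0,0,0,0,0,0],[0,0,0,0,0,0],[0,0,0,0,0,0],[0,0,0,0,0,0],[0,0,0,0,0,0],[0,0,0,0,0,0],[0,0,0,0,0,0],[0,0,0,0,0,0]]]'
python3 -m jog '[[[0,0,0,0,0,0],[0,0,0,0,0,0],[0,0,0,0,0,0],[0,0,0,0,0,0],[0,0,0,0,0,0],[0,0,0,0,0,0],[0,0,0,0,0,0],[0,0,0,0,0,0],[0,0,0,0,0,0],[0,0,0,0,0,0]]]' | tail -1
python3 w.py 125 0 165
```

```text
clock: 5.2
ee_pos: [572.6, -426.3, 234.2]
ee_rot: [[0.999, 0.045, -0.002], [0.045, -0.999, 0.002], [-0.001, -0.002, -1.0]]
wrist_force: [0.6, 0.4, -0.4]
width: 0.2
grip_force: 0.0
clock: 6.03
ee_pos: [571.6, -427.2, 235.9]
ee_rot: [[0.999, 0.044, -0.0], [0.044, -0.999, -0.0], [-0.0, 0.0, -1.0]]
wrist_force: [0.4, -0.5, -0.1]
width: 0.1
grip_force: 0.0
grip_force: 0.0
t 6.8667 tcp [ 571.7 -427.2  235.9] in clamp [123.4   0.3 235.9] tool shift [ 1.6  0.3 70.9] yaw 2.51 tilt [-0. -0.] F [ 0.8 -0.3 -0. ] w -0.0 grip 0.0
```

```bash
python3 -m jog '[[[1.5,0,6,0,0,0],[0,0,8,0,0,0],[0,0,8,0,0,0],[0,0,8,0,0,0],[0,0,8,0,0,0],[0,0,8,0,0,0],[0,0,8,0,0,0],[0,0,8,0,0,0],[0,0,5,0,0,0],[0,0,3,0,0,0]]]'
python3 w.py 125 0 165;  python3 - <<'E'
from bench import snapshot
import cv2,numpy as np
s=snapshot("scene");cv2.imwrite("pics/s3.png",cv2.resize(s["frame"][110:240,270:430,::-1],None,fx=4,fy=4))
E
```

```text
clock: 7.7
ee_pos: [572.8, -427.0, 164.7]
ee_rot: [[0.999, 0.044, -0.001], [0.044, -0.999, 0.001], [-0.001, -0.001, -1.0]]
wrist_force: [-0.8, 0.4, 0.5]
width: 0.1
grip_force: 0.0
t 7.7 tcp [ 572.8 -427.   164.7] in clamp [124.6   0.5 164.7] tool shift [ 0.4  0.5 -0.3] yaw 2.51 tilt [-0.001  0.001] F [-0.8  0.4  0.5] w 0.1 grip 0.0
```

View pics/s3.png

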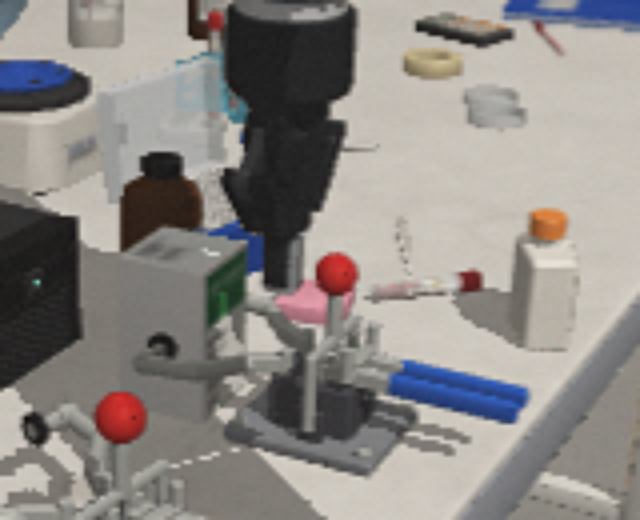

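The fingertips (crop 283,265) stand in the gap between the ball (337,273) and the carton, and the clamp is still locked. Now I pull.

```bash
python3 -m jog '[[[-3,0,0,0,0,0],[-3,0,0,0,0,0],[-3,0,0,0,0,0],[-3,0,0,0,0,0],[-3,0,0,0,0,0],[-3,0,0,0,0,0],[-3,0,0,0,0,0],[-3,0,0,0,0,0],[-3,0,0,0,0,0],[-2,0,0,0,0,0]]]' | tail -3
python3 w.py 87 0 165
python3 -m jog '[[[-2,0,0,0,0,0],[-2,0,0,0,0,0],[-1.5,0,0,0,0,0],[-1.5,0,0,0,0,0],[-1,0,0,0,0,0],[0,0,0,0,0,0],[0,0,0,0,0,0],[0,0,0,0,0,0],[0,0,0,0,0,0],[0,0,0,0,0,0]]]' | tail -3
python3 w.py 87 0 165;  python3 - <<'E'
from bench import snapshot
import cv2,numpy as np
s=snapshot("scene");cv2.imwrite("pics/s4.png",cv2.resize(s["frame"][110:240,270:430,::-1],None,fx=4,fy=4))
E
```

```text
wrist_force: [1.5, -0.1, 0.7]
width: -0.0
grip_force: 0.8
t 8.5833 tcp [ 543.9 -428.6  166. ] in clamp [ 95.6   0.2 166. ] tool shift [-8.6  0.2  1. ] yaw 2.5 tilt [ 0. -0.] F [ 1.5 -0.1  0.7] w -0.0 grip 0.8
wrist_force: [11.6, -3.3, -6.4]
width: -0.1
grip_force: 5.9
t 9.4167 tcp [ 540.  -428.4  166.3] in clamp [ 91.7   0.5 166.3] tool shift [-4.7  0.5  1.2] yaw 2.62 tilt [ 0.008 -0.002] F [11.6 -3.3 -6.4] w -0.1 grip 5.9
```

View pics/s4.png

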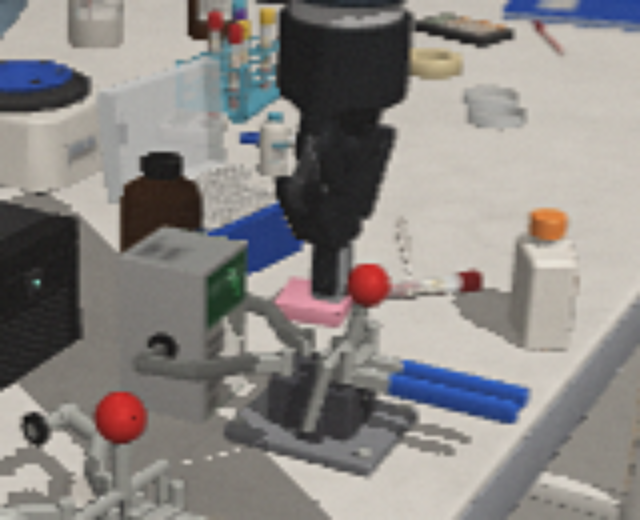

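The lever is tilted, with the ball at crop (369,285), but the handles are still locked. I'll pull further.

```bash
python3 -m jog '[[[-1,0,0,0,0,0],[-1,0,0,0,0,0],[-1,0,0,0,0,0],[-1,0,0,0,0,0],[-1,0,0,0,0,0],[-1,0,0,0,0,0],[0,0,0,0,0,0],[0,0,0,0,0,0],[0,0,0,0,0,0],[0,0,0,0,0,0]]]' | tail -3
python3 w.py 87 0 165;  python3 - <<'E'
from bench import snapshot
import cv2,numpy as np
from h import *
s=snapshot("top")
for c,n,p in blobs(s,"blue",(335,215,390,280)):print(c,n)
E
```

```text
wrist_force: [10.0, -1.4, -4.2]
width: -0.1
grip_force: 4.7
t 10.3 tcp [ 532.7 -428.3  165.9] in clamp [ 84.4   0.9 165.9] tool shift [2.6 0.9 0.9] yaw 2.59 tilt [ 0.005 -0.   ] F [10.  -1.4 -4.2] w -0.1 grip 4.7
```

```bash
python3 - <<'E'
from bench import snapshot
import cv2
s=snapshot("scene");cv2.imwrite("pics/s5.png",cv2.resize(s["frame"][110:240,270:430,::-1],None,fx=4,fy=4))
E
```

```text
(no output)
```

View pics/s5.png

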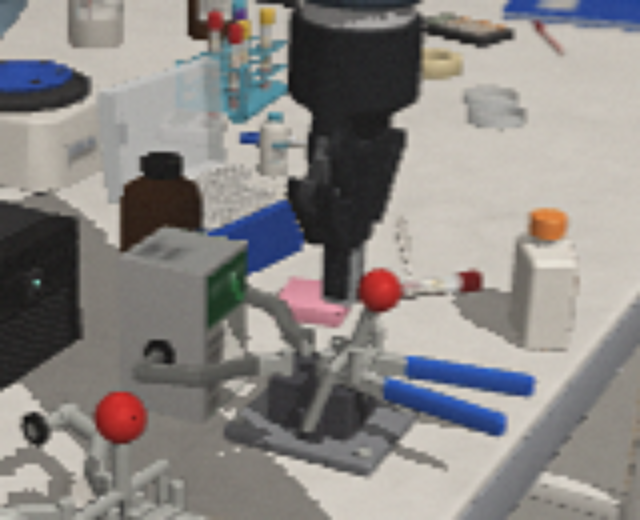

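The clamp has sprung open: the handles spread at crop (535,383) and (500,420), and the jaws are off the carton. Now I back off behind the ball and rise.

```bash
python3 -m jog '[[[4,0,0,0,0,0],[4,0,0,0,0,0],[4,0,0,0,0,0],[5,0,0,0,0,0],[5,0,0,0,0,0],[5,0,0,0,0,0],[5,0,0,0,0,0],[5,0,0,0,0,0],[3,0,0,0,0,0],[0,0,0,0,0,0]]]' | tail -3
python3 w.py 124 0 165
python3 -m jog '[[[0,0,-5,0,0,0],[0,0,-10,0,0,0],[0,0,-15,0,0,0],[0,0,-15,0,0,0],[0,0,-15,0,0,0],[0,0,-15,0,0,0],[0,0,-15,0,0,0],[0,0,-15,0,0,0],[0,0,-10,0,0,0],[0,0,0,0,0,0]]]' | tail -3
python3 -m jog '[[[0,0,0,0,0,0],[0,0,0,0,0,0],[0,0,0,0,0,0],[0,0,0,0,0,0],[0,0,0,0,0,0],[0,0,0,0,0,0],[0,0,0,0,0,0],[0,0,0,0,0,0],[0,0,0,0,0,0],[0,0,0,0,0,0]]]' | tail -3
python3 w.py 124 0 165; python3 - <<'E'
from bench import snapshot
import cv2
s=snapshot("scene");cv2.imwrite("pics/s6.png",cv2.resize(s["frame"][110:240,270:430,::-1],None,fx=4,fy=4))
E
```

```text
wrist_force: [0.5, 0.5, 0.3]
width: 0.0
grip_force: 0.0
t 11.2333 tcp [ 570.8 -427.   165.7] in clamp [122.6   0.6 165.7] tool shift [1.4 0.6 0.7] yaw 2.55 tilt [0. 0.] F [0.5 0.5 0.3] w 0.0 grip 0.0
wrist_force: [-0.4, 0.6, 0.6]
width: 0.0
grip_force: 0.0
wrist_force: [-0.4, 0.7, -0.6]
width: 0.2
grip_force: 0.0
t 12.9 tcp [ 570.2 -427.3  280.9] in clamp [121.9   0.3 280.9] tool shift [  2.1   0.3 115.9] yaw 2.51 tilt [ 0. -0.] F [-0.4  0.7 -0.6] w 0.2 grip 0.0
```

View pics/s6.png

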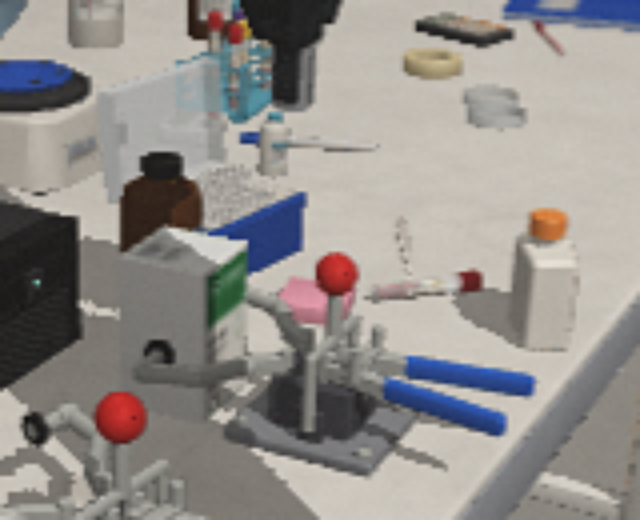

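The lever is upright again (ball at 337,273), the handles are open, the carton stands in place and the gripper is clear.

```bash
python3 -c "
from bench import ctrl
print(ctrl.finish_job())"
```

```text
the job is handed in; nothing more can be done
None
```

The job is handed in at about 13 s of the 48 s limit: the clamp was locked on the carton, left untouched for over 3 s, then released with the lever; the last picture shows the handles open, the lever upright and the carton standing in place, but the hand-in returned no verdict.

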